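# Load a brass handle strap into the drill jig and hold it home

## Robot

A 6-joint arm with a two-finger parallel gripper is mounted at the origin on the work surface. World frame = base frame: x ahead of the robot, y to its left, z up, the work surface at z = 0. Lengths are in m, angles in rad, forces in N, time in s.
With the tool pointing down it reaches from about 0.325 to 0.925 m from the base axis. Payload 3.1 kg.
Tool frame: the origin (TCP) lies midway between the tips of the shut fingers; the grasp point (between the pads) lies 19 mm behind it (ctrl.grasp_offset is the distance from the TCP to the grasp point, in m); x points along the fingers, y is the direction in which the jaws open and shut, and the axes are right-handed (so a half turn about x gives the same grasp; the last joint's range is limited). The gripper opens to 85 mm and grips with 20 to 120 N. Pads are 22 mm wide; open, the fingers measure 114 mm over their backs; the gripper's body (76 mm by 85 mm) begins 54 mm behind the grasp point. The pads swing forward as they close: fully open they stand 13 mm farther back than shut.
Start: joints at [1.182, 0.217, 1.613, -0, 1.311, -0.112], TCP at [0.171, 0.601, 0.231] pointing down, gripper open.
Joint ranges: [-2.75, 2.75], [-0.78, 2.1], [0.31, 2.55], [-1.13, 4.27], [0.13, 2.63], [-2.58, 2.58]. Speed limits (rad/s): [2.79, 2.79, 3.14, 3.14, 3.14, 3.14].

## Interface

Orientations are given as a rotation vector (axis times angle).
In Python, from cell import ctrl, imaging gives the robot as it stands.
- The arm moves only by the tool play_rows, never from a script. Its argument "commands" is a list that holds one entry, the list of rows, each a list of 5 numbers: the opening, from 0 (shut) to 1 (fully open), then the shift along the tool's x, y, z in mm, then the turn about the tool's x in rad. A call has 1 to 10 rows; each row is the pose to reach, as a shift and turn from the pose commanded when the call began, along the tool's axes at that moment; what a row does not reach only later rows make up. A row lasts 1/12 s, in which the tool goes at most 41.7 mm and 7.16 degrees, less where a joint would pass 70% of its speed; a pose out of reach is approached as far as the arm can. A call with a gripper value outside its range is refused whole. The fingers move at their own pace and stop on an object; "force" is the grip in N (left out, the last holds). Time passes only in rows, so rows that repeat a pose let the fingers close. It gives the time, the measured TCP pose, the force and the opening at its end, in the units of the state.
- ctrl.state(): the state, without advancing time (a new reading comes with each control period).
- imaging.capture(name): name is "side" or "top"; returns a dict with "frame" (480x640x3 uint8, blue, green, red), "range_z" (480x640 float32, m along the optical axis (not along the pixel's ray), 0 where there is no reading), "fx", "fy", "cx", "cy" (pixels), "R" (3x3) and "t" (3): a world point X has camera coordinates R X + t. Camera axes: x right, y down, z forward; pixel columns grow to the right and rows downward; lengths in m; the calibration is good to about 2 mm. A picture is of the moment at which its call begins.
- ctrl.finish_job(): hands the job in, once; it reports no verdict.
The state is a dict: "clock": time; "qpos": joint angles; "qvel": joint speeds; "joint_torque": joint torques, N m; "position": TCP position; "eef_rot": TCP orientation; "ft_force": force on the tool from outside, world axes, zero at the start; "moment": the same for the moment, N m; "gripper_width": finger opening in m.
Only numpy, scipy, OpenCV 4.12 (cv2) and the standard library are available. Lean on these libraries where they do the work, as an engineer would, in place of code of your own. Each camera call takes 0.05 s, during which the arm holds its last target.

## Task

Lay the brass handle strap flat on the drill jig's narrow rest rail, square end towards the bush plate, then slide it in under the plate, pushing the spring ejector back, until its square end is fully home against the hidden end stop. The ejector would push it out again, so finish while still holding it pressed home, flat on the rail, ready to be drilled. Leave the other things on the bench where they are.

Things in the scene. Friction and masses are not known exactly. Their poses are not given: they have to be found in the camera images.
- strap_mid (a point): Centre of the loose brass handle strap, half-way up: a flat bar 180 mm long, 40 wide, 6 thick, 0.25 to 0.5 kg, lying flat on the bench at the start. x runs along it towards its square end (90 mm from here), y across its width, z up. The other end is rounded (radius 20 mm) with a small dark hole.
- strap_nose (a point): Middle of the strap's square end face, half-way up its thickness; axes as strap_mid.
- jig: The steel drill jig, bolted to the bench; origin on the bench 2 mm before the mouth, axes as jig_mouth. Its base plate, 110 mm wide and 14 thick, reaches 150 mm out towards the robot. Along its middle stands the rest rail, 30 mm wide (the strap overhangs it 5 mm each side), its top 37 mm above the bench, 23 above the base plate, reaching 140 mm out before the mouth.
- jig_mouth (a point): Middle of the rail's top right under the bush plate's front edge, 37 mm above the bench. x points into the jig (the way the strap goes in, away from the robot), y left, z up. The bush plate is 84 mm wide, 88 long; underside 10 mm, top 22, drill bushes and screw heads 27 mm above the rail. Under it guide blocks leave a slot 44 mm wide, with chamfered lead-ins 8 mm deep at the mouth.
- jig_stop (a point): Middle of the hidden end stop's solid face, at the level of the rail's top, 48 mm inside the mouth; axes as jig_mouth. The strap is home when its square end touches this face.
- ejector (a joint): Travel of the spring ejector pin (m): 0 when it stands 8 mm out of the stop face, 0.008 when pushed flush (strap home). The pin, 6 mm thick, lies mid-slot, 3 mm above the rail, and pushes towards the mouth with 4 N at 0 rising to 8 N at 0.008; then the strap meets the solid stop and the force rises steeply. Let go, the strap is pushed out again by about 8 mm.
- bowl: Bystander: brass bowl, 136 mm across and 62 mm high; origin in the middle of its underside.
- rivet_tin: Bystander: open round aluminium tin of copper rivets, 80 mm across and 36 mm high; origin in the middle of its underside.
- drill: Bystander: grey and black hand drill lying on its side, 240 mm long with its bit, 58 mm high; origin on the bench under its motor housing, x along its bit, its handle and battery reaching 160 mm to its y side.
- hammer: Bystander: hammer lying on the bench, x along its handle towards the head.
Mind the look-alikes: they are no part of the job. Several things look just like the part that bears strap_mid: the one meant starts farthest from the robot's base.

How it is judged:
By the outcome, as a careful person would: the job done as asked, in the order asked, and still so for the second after the job is handed in, while the arm keeps its last pose, push and grip.
It also fails if it takes over 48 s, if anything falls off the work surface, if the arm or the gripper's body presses on something with over 40 N, if the wrist force passes 120 N, or if a joint passes its speed limit or range.

## Working session

There is one attempt and no reset: what is moved stays moved. The work goes in short steps, Python scripts to look and compute and a tool call to move; the robot and the scene stay as the last step left them, time stands still between calls to the robot, and variables do not carry over. Pictures are saved under pics/ and viewed, and the job is handed in when it is done.

Besides the shell and the picture viewer there is one more tool, called after "Request:" as name([rows], argument=value, ...), one row to a line, values as JSON. play_rows: Moves the arm, as the interface text tells. Its arguments: {"type":"object","properties":{"commands":{"type":"array"},"force":{"type":"number"}},"required":["commands"]}

```bash
ls; mkdir -p pics
python3 - <<'E'
from cell import ctrl, imaging
import cv2, numpy as np
print(ctrl.state(), ctrl.grasp_offset)
for n in("side","top"):
    d=imaging.capture(n); cv2.imwrite(f"pics/{n}0.png",d["frame"]); np.savez(f"{n}0.npz",**d)
    print(n,d["fx"],d["fy"],d["cx"],d["cy"],d["R"],d["t"])
E
```

```text
pics
{'clock': 0.0, 'qpos': array([ 1.18183088e+00,  2.17796495e-01,  1.61492641e+00, -2.31985927e-05,
        1.31130913e+00, -1.12197511e-01]), 'qvel': array([-0.00163142, -0.00069632,  0.0002395 , -0.00031257, -0.00216926,
       -0.00100505]), 'joint_torque': array([ 2.40768466e-03, -3.96856463e+01, -3.03853691e+01, -2.48857293e-05,
        9.79687757e-03, -6.55568527e-06]), 'position': array([0.17045131, 0.60045693, 0.22994605]), 'eef_rot': array([ 0.21539481,  1.56044021, -0.2191257 ]), 'ft_force': array([-0.48110812,  0.67143129,  0.69813484]), 'moment': array([ 0.0367585 ,  0.00740978, -0.00431469]), 'gripper_width': 0.08533779190647538} 0.0187
side 472.31601616301566 472.31601616301566 316.78884962080747 237.2287145368534 [[ 0.92194822 -0.38730663 -0.00224605]
 [-0.26476846 -0.62600357 -0.73349655]
 [ 0.28268204  0.67684052 -0.67968946]] [-0.45450434  0.16566139  1.22213919]
top 618.5228422236536 618.5228422236536 308.97822784886114 242.8613124462305 [[ 0.01122618 -0.99993553 -0.00170806]
 [-0.99001155 -0.01087465 -0.14056628]
 [ 0.14053864  0.00326902 -0.9900698 ]] [-0.02381012  0.4800255   1.59585553]
```

View pics/top0.png

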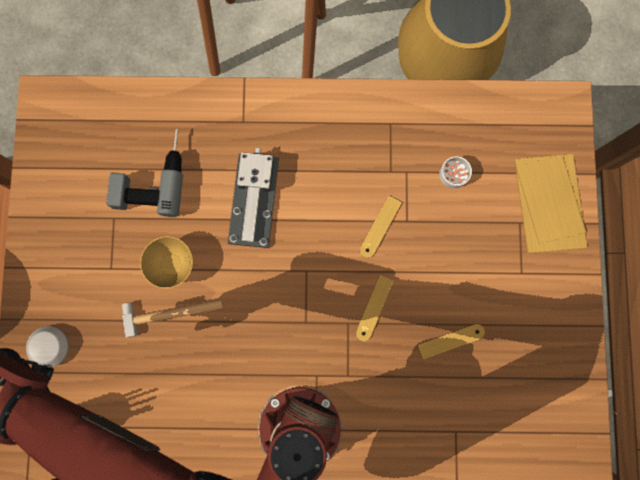

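View pics/side0.png

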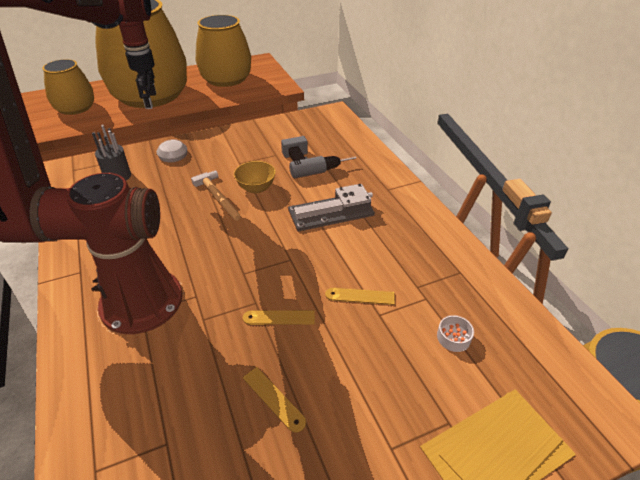

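The top view shows three look-alike straps: A (381,227), B (375,309) and C (452,341). There is also brass sheet stock at (550,203). The base is near (298,430), so A looks farthest. The jig is at (254,200) with its mouth facing the robot. Next I'll measure.

```bash
cat > h.py <<'E'
import numpy as np, cv2
def ray(d,uv,z):
    uv=np.atleast_2d(uv).astype(float); R=d["R"];t=d["t"]
    c=np.c_[(uv[:,0]-d["cx"])/d["fx"],(uv[:,1]-d["cy"])/d["fy"],np.ones(len(uv))]@R
    o=-R.T@t; s=(z-o[2])/c[:,2]; return o+c*s[:,None]
def cloud(d):
    Z=d["range_z"]; v,u=np.mgrid[:480,:640]
    P=np.stack([(u-d["cx"])/d["fx"]*Z,(v-d["cy"])/d["fy"]*Z,Z],-1)
    return (P-d["t"])@d["R"]
def proj(d,X):
    c=np.atleast_2d(X)@d["R"].T+d["t"]; return np.c_[d["fx"]*c[:,0]/c[:,2]+d["cx"],d["fy"]*c[:,1]/c[:,2]+d["cy"]]
E
python3 - <<'E'
from h import *
for n in("top","side"):
    d=dict(np.load(n+"0.npz")); hsv=cv2.cvtColor(d["frame"],cv2.COLOR_BGR2HSV)
    m=cv2.inRange(hsv,(19,110,60),(32,255,255))
    m=cv2.morphologyEx(m,cv2.MORPH_OPEN,np.ones((3,3),np.uint8))
    for c in cv2.findContours(m,cv2.RETR_EXTERNAL,cv2.CHAIN_APPROX_NONE)[0]:
        if cv2.contourArea(c)<300: continue
        P=ray(d,c[:,0],.006)
        (cx,cy),(w,h),a=cv2.minAreaRect((P[:,:2]*1000).astype(np.float32))
        if max(w,h)>260 or max(w,h)<120: continue
        print(n,cv2.boundingRect(c),"c",cx,cy,"sz",w,h,"ang",a,"dist",np.hypot(cx,cy))
d=dict(np.load("top0.npz"))
X=cloud(d)
print("bench z",np.median(X[250:290,400:420,2]))
Z=X[...,2]*1000
print(np.round(Z[145:256:5,225:285:4]).astype(int))
cv2.imwrite("pics/jig0.png",cv2.resize(d["frame"][140:260,215:295],None,fx=5,fy=5,interpolation=cv2.INTER_CUBIC))
cv2.imwrite("pics/strapA.png",cv2.resize(d["frame"][185:265,345:415],None,fx=6,fy=6,interpolation=cv2.INTER_CUBIC))
E
```

```text
top (361, 197, 39, 60) c 529.4979858398438 -207.22622680664062 sz 40.80113220214844 178.57269287109375 ang 60.94426727294922 dist 568.6042789893237
top (516, 155, 70, 97) c 601.4378051757812 -669.6021728515625 sz 256.55810546875 158.9016876220703 ang 5.62118673324585 dist 900.0525003477268
bench z 0.0009293195504532734
[[  0   2  -5  -2  -3   6   4  -1   2   0   3   8   2   5   5]
 [  0  -2   6  -3   5 -11  -6   1  43  -2  -1  -3  -2  -5   2]
 [  9   6  -1   0  58  59  63  61  59  57  59  60   7  -1  -3]
 [ -4   3   3  20  63  66  54  62  58  60  64  57  15   8   3]
 [ -4   5   3  11  59  58  65  66  64  57  64  53  11  13   3]
 [  0   6   9  17  43  65  57  72  63  61  70  64  15   5   4]
 [  9   4   7  18  56  63  61  54  58  57  64  59  19  -3   2]
 [ -4   4  -1  57  58  60  64  72  60  57  62  51   9   1   5]
 [  1   9  -5  49  60  58  66  58  57  63  58  42  22   1  -5]
 [  3   3  -8  10  21  15  35  38  38  12  23  24  14   5   2]
 [  3  -1  15  22  16  16  38  39  41  13  18  18  15   2   5]
 [  5   1  19  20  14  22  35  37  39  17  15  17  16  -4  -7]
 [ -5   5  19  13  17  12  39  38  23  16  13  17   1  -5   1]
 [ -3   4   9  22  19  38  37  34  22  19  18  16   0   4   2]
 [  5   8  17  21  12  33  38  40  11  15  26  15  -2  -1   3]
 [  2   2   7   9  13  38  39  37  17  17  21  16   6   0  -1]
 [  9  19  13  18  19  31  34  43  16  19  10  15   2   6   1]
 [  5  10  15  14  14  40  30  34  21  16  11  16   3   0  -4]
 [ -3  15  25   9  15  38  32  32  15  11  13   5   1   1   4]
 [-13  17  14  14  17  35  38  17  17  25  13   1   0   4   2]
 [  1   5   3  -4   5  12  11  16  12  13  13  -5  -4  -2   2]
 [ -3   1   4   2   6   0   1   2   3   1   1  -6  -2   0  -3]
 [ -5   5  -5  -3   7 -10   0  -7   4   0   4   5  -2   2  -1]]
```

View pics/jig0.png

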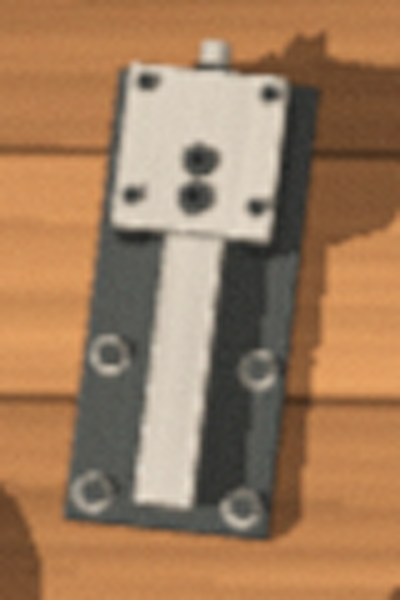

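View pics/strapA.png

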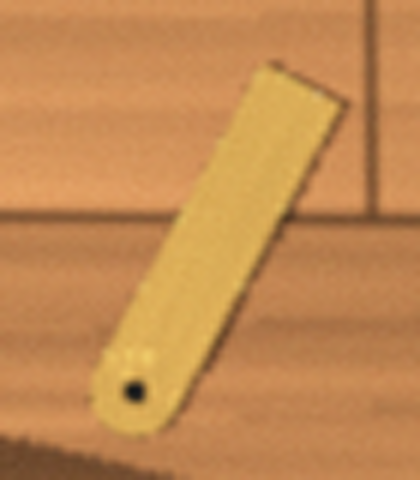

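The close crop shows A with its square end up and right at (395,198) and its hole at (367,250). It is the farthest of the three. Now the jig, and both again in the side view.

Run:
```python
from h import *
from scipy.spatial.transform import Rotation as Ro
np.set_printoptions(precision=4,suppress=True)
print("tool R\n",Ro.from_rotvec([0.21539481,1.56044021,-0.2191257]).as_matrix())
d=dict(np.load("top0.npz")); s=dict(np.load("side0.npz"))
hsv=cv2.cvtColor(d["frame"],cv2.COLOR_BGR2HSV)
m=cv2.inRange(hsv,(0,0,140),(179,60,255)); roi=np.zeros_like(m); roi[150:250,225:282]=255; m&=roi
# rail rows 190..240
def fitcols(r0,r1,z,u0,u1):
    L=[];Rr=[]
    g=d["frame"].astype(float).mean(2)
    for r in range(r0,r1):
        row=g[r,u0:u1]; mm=np.flatnonzero(m[r,u0:u1])
        if len(mm)<5: continue
        th=0.5*(np.median(row[mm])+80)
        a,b=mm[0],mm[-1]
        sub=lambda i,j:(i+(row[i]-th)/(row[i]-row[j])) if 0<=i<len(row) and row[i]!=row[j] else i
        def edge(i,step):
            while row[i]>th and 0<i+step<len(row): i+=step
            j=i-step
            return j+step*(row[j]-th)/(row[j]-row[i])
        k=int(np.median(mm))
        L.append((u0+edge(k,-1),r));Rr.append((u0+edge(k,1),r))
    out=[]
    for q in(L,Rr):
        P=ray(d,q,z); p=np.polyfit(P[:,0],P[:,1],1); res=P[:,1]-np.polyval(p,P[:,0])
        k=abs(res)<.002; p=np.polyfit(P[k,0],P[k,1],1)
        out.append(p); print("edge",p,"yaw deg",np.degrees(np.arctan(p[0])),"rms mm",1000*res[k].std(),P[0,:2],P[-1,:2])
    x=P[:,0].mean(); y=[np.polyval(p,x) for p in out]
    print("mid at x=%.4f y=%.4f width mm %.1f"%(x,np.mean(y),1000*abs(y[0]-y[1])*np.cos(np.arctan(out[0][0]))))
print("rail");fitcols(192,238,.037,238,265)
print("plate");fitcols(158,184,.059,230,280)
# whole-plate contour
pm=m.copy(); pm[188:]=0
c=max(cv2.findContours(cv2.morphologyEx(pm,cv2.MORPH_CLOSE,np.ones((7,7))),0,1)[0],key=cv2.contourArea)
print("plate rect",cv2.minAreaRect((ray(d,c[:,0],.059)[:,:2]*1000).astype(np.float32)))
rm=m.copy(); rm[:190]=0; rm[:,:236]=0
n,lab,st,ce=cv2.connectedComponentsWithStats(rm); i=1+st[1:,4].argmax(); vv,uu=np.nonzero(lab==i)
rp=ray(d,np.c_[uu,vv],.037); print("rail comp px",st[i],"near x",rp[:,0].min())
# strap A corner and side
for n_,D in(("top",d),("side",s)):
    h=cv2.cvtColor(D["frame"],cv2.COLOR_BGR2HSV); mm=cv2.inRange(h,(19,110,60),(32,255,255))
    mm=cv2.morphologyEx(mm,cv2.MORPH_OPEN,np.ones((3,3),np.uint8))
    n,lab,st,ce=cv2.connectedComponentsWithStats(mm)
    k=lab[int(227 if n_=="top" else 297),int(381 if n_=="top" else 362)]
    print(n_,"label",k,st[k])
    if k==0: print(h[297,355:370:5]); continue
    c=max(cv2.findContours((lab==k).astype(np.uint8),0,1)[0],key=cv2.contourArea)
    print(cv2.minAreaRect((ray(D,c[:,0],.006)[:,:2]*1000).astype(np.float32)))
g=s["frame"][175:235,280:385]; cv2.imwrite("pics/sidejig.png",cv2.resize(g,None,fx=6,fy=6,interpolation=cv2.INTER_CUBIC))
```

```text
tool R
 [[-0.0009  0.2732  0.9619]
 [-0.0023  0.9619 -0.2732]
 [-1.     -0.0024 -0.0003]]
rail
edge [-0.0955  0.2067] yaw deg -5.453798162170036 rms mm 0.3274775518575167 [0.6147 0.1481] [0.4935 0.1592]
edge [-0.0943  0.1754] yaw deg -5.386284109650545 rms mm 0.3696405709073226 [0.615  0.1179] [0.4938 0.1284]
mid at x=0.5542 y=0.1385 width mm 30.5
plate
edge [-0.0417  0.1963] yaw deg -2.386379841489478 rms mm 0.5476098948566793 [0.7015 0.167 ] [0.6336 0.1732]
edge [0.0663 0.0462] yaw deg 3.791054345056107 rms mm 0.0 [0.7022 0.096 ] [0.6346 0.0885]
mid at x=0.6682 y=0.1294 width mm 77.9
plate rect ((673.4100341796875, 127.33753967285156), (85.19215393066406, 102.97603607177734), 84.61438751220703)
rail comp px [242 190  17  52 614] near x 0.48303134601408176
top label 23 [361 197  39  60 894]
((529.4979858398438, -207.22622680664062), (40.80113220214844, 178.57269287109375), 60.94426727294922)
side label 0 [     0      0    640    480 304962]
[[ 18 177 217]
 [ 18 177 215]
 [ 19 181 210]]<stdin>:27: RankWarning: Polyfit may be poorly conditioned
```

View pics/sidejig.png

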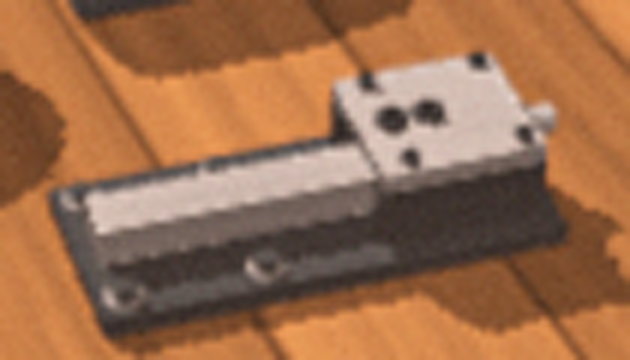

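Run:
```python
from h import *
np.set_printoptions(precision=4,suppress=True)
s=dict(np.load("side0.npz"))
print("rail near L/R, plate front L/R (side)",)
o=np.array([280,175])-.4
print(ray(s,np.array([[88,195],[100,237]])/6+o,.037)); print(ray(s,np.array([[336,88],[385,180]])/6+o,.059))
h=cv2.cvtColor(s["frame"],cv2.COLOR_BGR2HSV); mm=cv2.inRange(h,(17,150,150),(32,255,255)); mm[:, :322]=0; mm[:,402:]=0; mm[:282]=0; mm[312:]=0
mm=cv2.morphologyEx(mm,cv2.MORPH_OPEN,np.ones((3,3),np.uint8))
c=max(cv2.findContours(mm,0,1)[0],key=cv2.contourArea); print(cv2.boundingRect(c))
print(cv2.minAreaRect((ray(s,c[:,0],.006)[:,:2]*1000).astype(np.float32)))
```

```text
rail near L/R, plate front L/R (side)
[[0.4867 0.1626 0.037 ]
 [0.4804 0.1292 0.037 ]]
[[0.6278 0.1691 0.059 ]
 [0.6189 0.0902 0.059 ]]
(326, 288, 69, 16)
((527.5829467773438, -205.63861083984375), (40.04694747924805, 176.62828063964844), 61.70526123046875)
```

The views agree: strap centre (0.5285, -0.2065) with yaw -28.8°, and mouth (0.622, 0.131) with yaw -5.4°. Moving towards the strap.

Request:
play_rows([
  [[1,0,-20,17,0],[1,0,-48,40,0],[1,0,-77,64,0],[1,0,-106,88,0],[1,0,-135,112,0],[1,0,-164,136,0],[1,0,-193,160,0],[1,0,-222,184,0],[1,0,-251,209,0],[1,0,-280,233,0]],
], force=60)

```text
clock: 0.93
position: [0.3184, 0.2664, 0.2309]
eef_rot: [0.217, 1.56, -0.217]
ft_force: [1.1, -0.8, -0.4]
gripper_width: 0.0853
```

Request:
play_rows([
  [[1,0,-29,24,0],[1,0,-58,48,0],[1,0,-87,72,0],[1,0,-116,96,0],[1,0,-145,120,0],[1,0,-174,145,0],[1,0,-203,169,0],[1,0,-232,193,0],[1,0,-257,214,0],[1,0,-280,233,0]],
])

```text
clock: 1.77
position: [0.4662, -0.067, 0.2309]
eef_rot: [0.218, 1.56, -0.218]
ft_force: [-0.1, 0.1, -0.4]
gripper_width: 0.0854
```

```bash
cat > st.py <<'E'
import sys
from h import *
from cell import ctrl
from scipy.spatial.transform import Rotation as Ro
np.set_printoptions(precision=4,suppress=True)
def go(x,y,z,yaw):  # yaw of tool y axis, deg
    s=ctrl.state(); R=Ro.from_rotvec(s["eef_rot"]).as_matrix(); p=s["position"]
    ya=np.degrees(np.arctan2(R[1,1],R[0,1]))
    print("t",s["clock"],"pos",p,"yaw_y",ya,"down",R[:,0],"F",s["ft_force"],"w",s["gripper_width"])
    print("shift mm",1000*R.T@(np.array([x,y,z])-p),"turn",-np.radians(yaw-ya))
if __name__=="__main__": go(*map(float,sys.argv[1:5]))
E
python3 st.py 0.5285 -0.2065 0.06 61.2
```

```text
t 1.7667 pos [ 0.4662 -0.067   0.2309] yaw_y 74.06132324684778 down [-0.0004 -0.     -1.    ] F [-0.1079  0.0579 -0.4388] w 0.0854252454645539
shift mm [ 170.8836 -117.0132   98.318 ] turn 0.22447243682078108
```

Request:
play_rows([
  [[0.65,10,-29,24,0.06],[0.65,30,-58,48,0.12],[0.65,55,-87,73,0.18],[0.65,85,-108,90,0.224],[0.65,115,-117,98,0.224],[0.65,140,-117,98,0.224],[0.65,160,-117,98,0.224],[0.65,171,-117,98,0.224],[0.65,171,-117,98,0.224]],
])

```text
clock: 2.52
position: [0.5254, -0.2027, 0.0566]
eef_rot: [0.395, 1.542, -0.392]
ft_force: [-0.7, -0.0, 0.2]
gripper_width: 0.0554
```

```bash
python3 st.py 0.5285 -0.2065 0.01 61.2
python3 - <<'E'
from h import *
from cell import imaging
a=[]
for n,(u,v) in(("top",(380,225)),("side",(360,290))):
    d=imaging.capture(n); f=d["frame"][max(v-70,0):v+70,u-70:u+70]; a.append(cv2.resize(f,(400,400),interpolation=cv2.INTER_CUBIC))
cv2.imwrite("pics/a1.png",np.hstack(a))
E
```

```text
t 2.5167 pos [ 0.5254 -0.2027  0.0566] yaw_y 61.29626653748575 down [-0.0066  0.0035 -1.    ] F [-0.6639 -0.0036  0.1968] w 0.055389422797786525
shift mm [46.5699 -1.8357  4.9174] turn 0.0016801680386208208
```

View pics/a1.png

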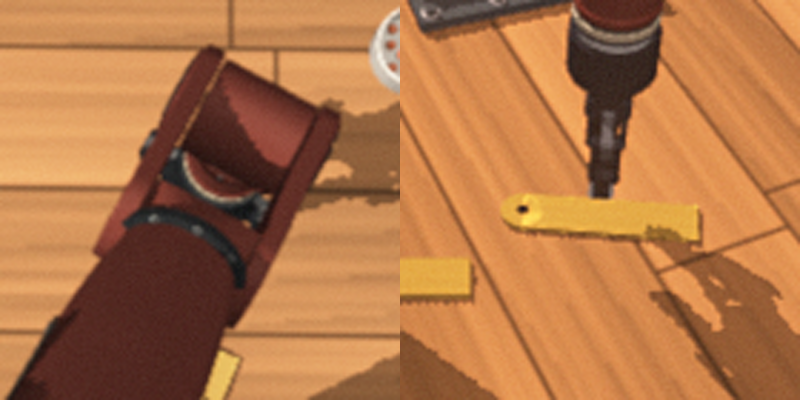

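The gripper is over the middle of strap A, with its jaws across the width. The near look-alike is off to the left. Descending.

Request:
play_rows([
  [[0.65,15,0,0,0],[0.65,30,0,0,0],[0.65,40,0,0,0],[0.65,45,0,0,0],[0.65,45,0,0,0],[0.65,45,0,0,0]],
])

```text
clock: 3.12
position: [0.5288, -0.2043, 0.0161]
eef_rot: [0.392, 1.534, -0.393]
ft_force: [0.2, 0.1, -0.3]
gripper_width: 0.0561
```

```bash
python3 st.py 0.5285 -0.2065 0.003 61.2
```

```text
t 3.1167 pos [ 0.5288 -0.2043  0.0161] yaw_y 61.31834283522595 down [ 0.0009 -0.0005 -1.    ] F [ 0.2155  0.1343 -0.3466] w 0.056089033471889975
shift mm [13.0574 -2.1137  0.7547] turn 0.002065472120837876
```

Request:
play_rows([
  [[0.56,3,-2,0,0],[0.56,6,-2,0,0],[0.56,9,-2,0,0],[0.56,11,-2,0,0],[0.56,12,-2,0,0],[0.56,12,-2,0,0]],
])

```text
clock: 3.62
position: [0.527, -0.2057, 0.0029]
eef_rot: [0.393, 1.536, -0.392]
ft_force: [0.2, 0.7, -0.4]
gripper_width: 0.0477
```

```bash
python3 st.py 0.5285 -0.2065 0.000 61.2
```

```text
t 3.6167 pos [ 0.527  -0.2057  0.0029] yaw_y 61.30389764965834 down [-0.0007  0.0004 -1.    ] F [ 0.1957  0.7171 -0.3692] w 0.04769097308965966
shift mm [2.8703 0.0194 1.663 ] turn 0.0018133560716215235
```

Probing down gently for the bench.

Request:
play_rows([
  [[0.56,1,0,1,0],[0.56,2,0,1,0],[0.56,3,0,1,0],[0.56,3,0,1,0]],
])

```text
clock: 3.95
position: [0.5281, -0.2063, 0.0001]
eef_rot: [0.393, 1.535, -0.393]
ft_force: [0.5, -0.4, 0.3]
gripper_width: 0.0479
```

```bash
python3 st.py 0.5285 -0.2065 0.000 61.2
```

```text
t 3.95 pos [ 0.5281 -0.2063  0.0001] yaw_y 61.30875482433302 down [-0.0003  0.0001 -1.    ] F [ 0.5029 -0.3866  0.3432] w 0.04793926384311341
shift mm [0.1029 0.0114 0.4373] turn 0.0018981297620392272
```

Request:
play_rows([
  [[0.56,1,0,0,0],[0.56,2,0,0,0],[0.56,2,0,0,0]],
])

```text
clock: 4.2
position: [0.528, -0.2063, -0.0019]
eef_rot: [0.393, 1.535, -0.393]
ft_force: [-0.6, 0.1, 0.2]
gripper_width: 0.048
```

Request:
play_rows([
  [[0.56,1,0,0,0],[0.56,1,0,0,0]],
])

```text
clock: 4.37
position: [0.5284, -0.2065, -0.0026]
eef_rot: [0.393, 1.535, -0.393]
ft_force: [-0.2, -0.5, 0.3]
gripper_width: 0.0479
```

Request:
play_rows([
  [[0.4,0,0,0,0],[0.4,0,0,0,0],[0.4,0,0,0,0],[0.4,0,0,0,0],[0.4,0,0,0,0],[0.4,0,0,0,0]],
], force=70)

```text
clock: 4.87
position: [0.5292, -0.2069, -0.0009]
eef_rot: [0.392, 1.533, -0.393]
ft_force: [-2.6, 0.7, 8.9]
gripper_width: 0.0378
```

Request:
play_rows([
  [[0.4,-2,0,0,0],[0.4,-2,0,0,0],[0.4,-2,0,0,0]],
])

```text
clock: 5.12
position: [0.5279, -0.2062, -0.0009]
eef_rot: [0.393, 1.536, -0.392]
ft_force: [-0.8, 0.7, 1.9]
gripper_width: 0.0373
```

Request:
play_rows([
  [[0.3,-4,0,0,0],[0.3,-10,0,0,0],[0.3,-20,0,0,0],[0.3,-30,0,0,0],[0.3,-40,0,0,0],[0.3,-40,0,0,0]],
])

```text
clock: 5.62
position: [0.5306, -0.2076, 0.0427]
eef_rot: [0.391, 1.529, -0.393]
ft_force: [0.3, -0.2, -3.4]
gripper_width: 0.0371
```

```bash
python3 st.py 0.5285 -0.2065 0.120 84.6
python3 - <<'E'
from h import *
from cell import imaging
a=[]
for n,(u,v) in(("top",(380,225)),("side",(360,290))):
    d=imaging.capture(n); f=d["frame"][max(v-70,0):v+70,u-70:u+70]; a.append(cv2.resize(f,(400,400),interpolation=cv2.INTER_CUBIC))
cv2.imwrite("pics/a2.png",np.hstack(a))
E
```

```text
t 5.6167 pos [ 0.5306 -0.2076  0.0427] yaw_y 61.30843974070176 down [ 0.0053 -0.0029 -1.    ] F [ 0.2998 -0.1585 -3.3511] w 0.03705973046582457
shift mm [-77.352   -0.0315  -1.881 ] turn -0.40651441445141845
```

View pics/a2.png

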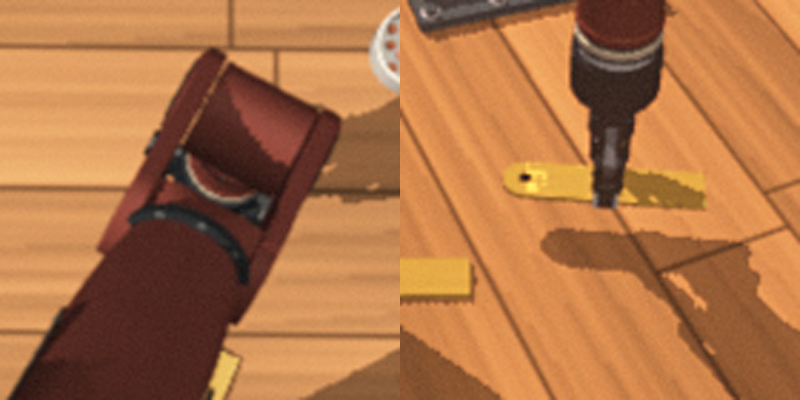

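The strap is lifted level and gripped near its middle; wrist force is about 3.4 N, so 0.35 kg.

```bash
python3 st.py 0.5125 0.1414 0.1 84.6
```

```text
t 5.7167 pos [ 0.5292 -0.2069  0.0406] yaw_y 61.304332995517974 down [ 0.0024 -0.0013 -1.    ] F [ 0.0335 -0.344  -4.207 ] w 0.037367035814248335
shift mm [ -59.8365  297.4988 -181.6868] turn -0.4065860906764159
```

Request:
play_rows([
  [[0.3,-15,0,0,0],[0.3,-35,15,-9,-0.02],[0.3,-50,40,-24,-0.06],[0.3,-60,70,-43,-0.12],[0.3,-60,100,-61,-0.18],[0.3,-60,130,-79,-0.24],[0.3,-60,160,-98,-0.3],[0.3,-60,190,-116,-0.35],[0.3,-60,220,-134,-0.39],[0.3,-60,245,-150,-0.407]],
], force=90)

```text
clock: 6.55
position: [0.5132, 0.0828, 0.0988]
eef_rot: [0.072, 1.571, -0.072]
ft_force: [-0.1, 0.3, -3.8]
gripper_width: 0.0369
```

```bash
python3 st.py 0.5125 0.1414 0.1 84.6
```

```text
t 6.55 pos [0.5132 0.0828 0.0988] yaw_y 84.74573035910888 down [-0.001   0.0005 -1.    ] F [-0.0996  0.273  -3.7661] w 0.036866180269523985
shift mm [-1.132  58.306  -6.1135] turn 0.0025434745865636943
```

Request:
play_rows([
  [[0.3,0,20,-2,0],[0.3,0,40,-4,0],[0.3,0,53,-6,0],[0.3,0,58,-6,0],[0.3,0,58,-6,0],[0.3,0,58,-6,0],[0.3,0,58,-6,0]],
])

```text
clock: 7.13
position: [0.5136, 0.138, 0.099]
eef_rot: [0.074, 1.57, -0.075]
ft_force: [-0.4, 0.6, -4.4]
gripper_width: 0.0367
```

```bash
python3 st.py 0.5125 0.1414 0.05 84.6
python3 - <<'E'
from h import *
from cell import imaging
a=[]
for n,(u,v) in(("top",(253,205)),("side",(325,200))):
    d=imaging.capture(n); np.savez(f"{n}3.npz",**d); f=d["frame"][max(v-70,0):v+70,u-70:u+70]; a.append(cv2.resize(f,(400,400),interpolation=cv2.INTER_CUBIC))
cv2.imwrite("pics/a3.png",np.hstack(a))
E
```

```text
t 7.1333 pos [0.5136 0.138  0.099 ] yaw_y 84.58483742394854 down [-0.0005 -0.0006 -1.    ] F [-0.4393  0.5999 -4.4323] w 0.03665132883628862
shift mm [49.0425  3.3554 -1.4025] turn -0.0002646368751818784
```

View pics/a3.png

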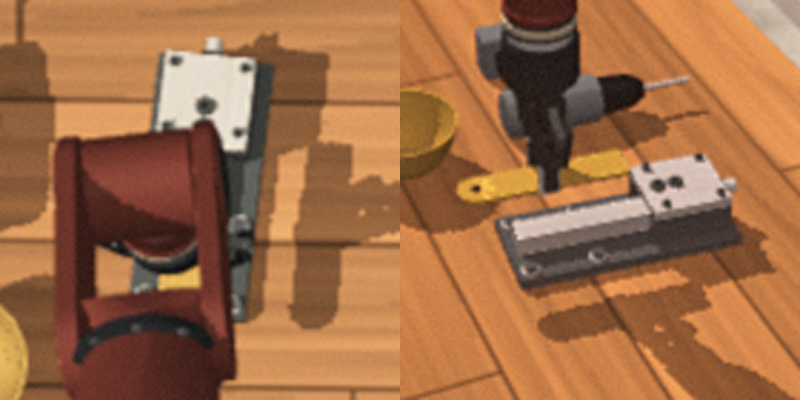

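```bash
cat > strap.py <<'E'
from h import *
import sys
np.set_printoptions(precision=4,suppress=True)
def meas(d,box,zr):
    h=cv2.cvtColor(d["frame"],cv2.COLOR_BGR2HSV); m=cv2.inRange(h,(18,150,110),(33,255,255))
    k=np.zeros_like(m); k[box[1]:box[3],box[0]:box[2]]=255; m&=k
    X=cloud(d); ok=(m>0)&(d["range_z"]>0)&(X[...,2]>zr[0])&(X[...,2]<zr[1])
    e=cv2.erode(ok.astype(np.uint8),np.ones((3,3)))>0
    P=X[e]; A=np.c_[P[:,:2]-P[:,:2].mean(0),np.ones(len(P))]; c=np.linalg.lstsq(A,P[:,2],rcond=None)[0]
    z=np.median(P[:,2]); print("n",len(P),"z top mean",P[:,2].mean(),"med",z,"slopes xy",c[:2],"centroid",P[:,:2].mean(0))
    # rays on the plane
    v,u=np.nonzero(ok); Q=ray(d,np.c_[u,v],P[:,2].mean())[:,:2]
    print("rect",cv2.minAreaRect((Q*1000).astype(np.float32)))
    ang=np.radians(-5.4); ex=np.array([np.cos(ang),np.sin(ang)]); ey=np.array([-ex[1],ex[0]])
    q=Q-np.array([.622,.131]); print("along",(q@ex).min(),(q@ex).max(),"across",(q@ey).min(),(q@ey).max())
    # midline per bin
    s=q@ex; t=q@ey
    for b in np.arange(-.22,.02,.01):
        k=(s>=b)&(s<b+.01)
        if k.sum()>8: print("%.3f mid %.4f w %.4f n%d"%(b+.005,(t[k].min()+t[k].max())/2,np.ptp(t[k]),k.sum()))
    return ok
if __name__=="__main__":
    d=dict(np.load("side3.npz")); ok=meas(d,(342,180,420,205) if 0 else (260,175,345,210),(.06,.13))
E
python3 strap.py
python3 - <<'E'
import cv2,numpy as np
d=dict(np.load("side3.npz")); cv2.imwrite("pics/s3.png",cv2.resize(d["frame"][165:225,265:385],None,fx=6,fy=6,interpolation=cv2.INTER_CUBIC))
E
```

```text
n 190 z top mean 0.10575924179501947 med 0.1057472177233712 slopes xy [-0.007  -0.0472] centroid [0.5147 0.139 ]
rect ((492.1002502441406, 153.79039001464844), (106.07257843017578, 217.71983337402344), 57.31415939331055)
along -0.2199654634248124 -0.022162055414658748 across -0.022135820680126452 0.09730479728279093
-0.195 mid 0.0373 w 0.1035 n17
-0.185 mid 0.0379 w 0.1189 n24
-0.175 mid -0.0023 w 0.0365 n23
-0.165 mid -0.0040 w 0.0348 n27
-0.155 mid -0.0034 w 0.0375 n28
-0.145 mid -0.0019 w 0.0367 n28
-0.135 mid -0.0036 w 0.0349 n27
-0.125 mid -0.0025 w 0.0368 n28
-0.075 mid -0.0037 w 0.0353 n13
-0.065 mid 0.0006 w 0.0326 n23
-0.055 mid -0.0017 w 0.0335 n25
-0.045 mid -0.0024 w 0.0391 n29
-0.035 mid -0.0013 w 0.0374 n27
-0.025 mid -0.0008 w 0.0327 n20
```

View pics/s3.png

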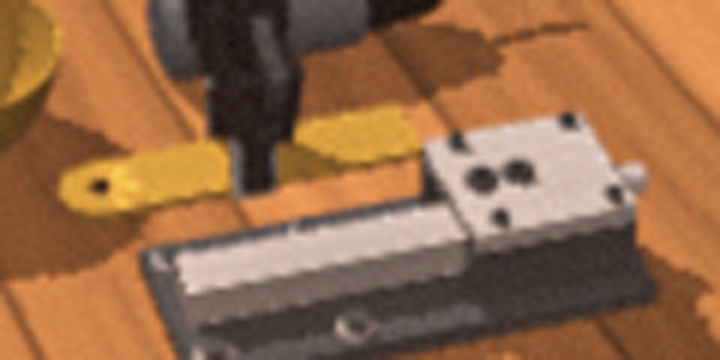

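Strap top is at z≈0.106 (TCP +7 mm), level, with its nose 22 mm before the mouth and about 2–3 mm to the right of the axis. Correcting sideways and lowering to just above the rail.

Request:
play_rows([
  [[0.3,6,3,0,0],[0.3,18,3,0,0],[0.3,30,3,0,0],[0.3,42,3,0,0],[0.3,52,3,0,0],[0.3,57,3,0,0],[0.3,57,3,0,0],[0.3,57,3,0,0]],
])

```text
clock: 7.9
position: [0.5136, 0.1418, 0.0416]
eef_rot: [0.073, 1.571, -0.074]
ft_force: [-0.8, 0.1, -4.2]
gripper_width: 0.0371
```

```bash
python3 st.py 0.5125 0.1414 0.037 84.6
python3 - <<'E'
from strap import *
from cell import imaging
d=imaging.capture("side"); np.savez("side4.npz",**d)
cv2.imwrite("pics/s4.png",cv2.resize(d["frame"][165:235,265:385],None,fx=6,fy=6,interpolation=cv2.INTER_CUBIC))
meas(d,(270,190,350,225),(.03,.06))
E
```

```text
t 7.9 pos [0.5136 0.1418 0.0416] yaw_y 84.6288770328648 down [-0.0013 -0.0002 -1.    ] F [-0.8085  0.0752 -4.2018] w 0.03706290085338988
shift mm [ 4.5691 -0.5163 -1.0435] turn 0.000503999301697592
n 183 z top mean 0.04791227189349318 med 0.04801908457856386 slopes xy [-0.004  -0.0539] centroid [0.5124 0.1436]
rect ((512.080322265625, 143.7061309814453), (39.0948600769043, 176.8592987060547), 84.58436584472656)
along -0.19905799967149646 -0.022193189301510596 across -0.017262784897183223 0.021834719080546232
-0.195 mid 0.0032 w 0.0283 n17
-0.185 mid 0.0019 w 0.0346 n21
-0.175 mid 0.0005 w 0.0355 n23
-0.165 mid 0.0015 w 0.0374 n29
-0.155 mid 0.0029 w 0.0366 n27
-0.145 mid 0.0020 w 0.0385 n27
-0.135 mid 0.0020 w 0.0367 n28
-0.125 mid 0.0030 w 0.0350 n25
-0.075 mid 0.0022 w 0.0352 n11
-0.065 mid 0.0064 w 0.0308 n21
-0.055 mid 0.0018 w 0.0381 n27
-0.045 mid 0.0032 w 0.0373 n27
-0.035 mid 0.0014 w 0.0372 n25
-0.025 mid 0.0028 w 0.0364 n20
```

View pics/s4.png

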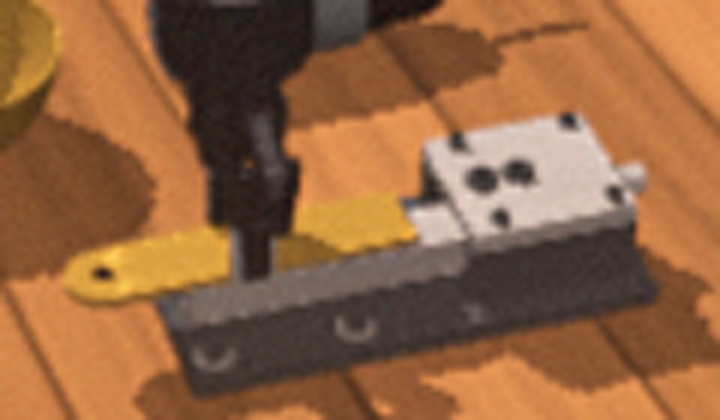

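The strap is parallel to the rail (rect yaw -5.4°), about 5 mm above it and centred to within ~0.5 mm. Lowering until it touches.

Request:
play_rows([
  [[0.3,2,0,0,0],[0.3,3,0,0,0],[0.3,4,0,0,0],[0.3,4,0,0,0]],
])

```text
clock: 8.28
position: [0.5141, 0.1419, 0.0385]
eef_rot: [0.074, 1.569, -0.074]
ft_force: [-0.5, -0.4, -3.5]
gripper_width: 0.0367
```

Request:
play_rows([
  [[0.3,1,0,0,0],[0.3,1,0,0,0],[0.3,1,0,0,0]],
])

```text
clock: 8.53
position: [0.514, 0.1419, 0.0373]
eef_rot: [0.074, 1.57, -0.074]
ft_force: [0.3, 0.6, -4.1]
gripper_width: 0.0365
```

Request:
play_rows([
  [[0.3,1,0,0,0],[0.3,1,0,0,0],[0.3,1,0,0,0]],
])

```text
clock: 8.78
position: [0.5141, 0.1419, 0.0363]
eef_rot: [0.074, 1.569, -0.074]
ft_force: [-0.8, -0.2, -3.2]
gripper_width: 0.0366
```

Request:
play_rows([
  [[0.3,1,0,0,0],[0.3,1,0,0,0],[0.3,1,0,0,0]],
])

```text
clock: 9.03
position: [0.5141, 0.1419, 0.0362]
eef_rot: [0.073, 1.57, -0.074]
ft_force: [-3.3, -1.9, 6.0]
gripper_width: 0.0368
```

The strap is on the rail (vertical force went from -4 to +6 N). Easing off slightly and sliding towards the mouth.

Request:
play_rows([
  [[0.3,-0.5,0,2,0],[0.3,-0.5,0,5,0],[0.3,-0.5,0,9,0],[0.3,-0.5,0,13,0],[0.3,-0.5,0,15,0],[0.3,-0.5,0,15,0]],
])

```text
clock: 9.53
position: [0.529, 0.1407, 0.0362]
eef_rot: [0.074, 1.57, -0.074]
ft_force: [-4.1, 0.2, 5.4]
gripper_width: 0.0365
```

```bash
python3 st.py 0.58 0.1357 0.0362 84.6
python3 - <<'E'
from strap import *
from cell import imaging
d=imaging.capture("side"); np.savez("side5.npz",**d)
a=cv2.resize(d["frame"][165:235,265:385],None,fx=5,fy=5,interpolation=cv2.INTER_CUBIC)
meas(d,(270,190,350,225),(.025,.06))
d=imaging.capture("top"); np.savez("top5.npz",**d)
b=cv2.resize(d["frame"][145:265,215:295],None,fx=350/120,fy=350/120,interpolation=cv2.INTER_CUBIC)
cv2.imwrite("pics/s5.png",np.hstack([a[:350],b[:350]])[:, :800])
E
```

```text
t 9.5333 pos [0.529  0.1407 0.0362] yaw_y 84.61904151738045 down [-0.0005  0.0004 -1.    ] F [-4.0707  0.1981  5.4422] w 0.03649050218561592
shift mm [ 0.021  -0.1919 51.2196] turn 0.0003323371728647199
n 175 z top mean 0.04289911758758533 med 0.0429651191474374 slopes xy [-0.0061 -0.0894] centroid [0.5287 0.1426]
rect ((527.4653930664062, 141.94361877441406), (38.764854431152344, 176.8970489501953), 85.25091552734375)
along -0.18359127653852267 -0.006857375425248927 across -0.017706718321283857 0.02237016999814601
-0.175 mid 0.0028 w 0.0301 n21
-0.165 mid 0.0019 w 0.0356 n17
-0.155 mid 0.0020 w 0.0375 n27
-0.145 mid 0.0015 w 0.0366 n27
-0.135 mid 0.0016 w 0.0385 n26
-0.125 mid 0.0006 w 0.0367 n26
-0.115 mid 0.0016 w 0.0368 n26
-0.105 mid 0.0025 w 0.0313 n21
-0.055 mid 0.0040 w 0.0344 n18
-0.045 mid 0.0026 w 0.0335 n23
-0.035 mid 0.0031 w 0.0363 n25
-0.025 mid 0.0031 w 0.0364 n26
-0.015 mid 0.0036 w 0.0337 n24
```

View pics/s5.png

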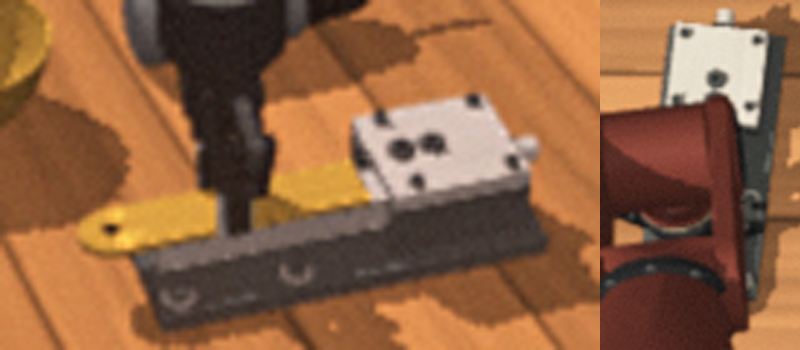

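The strap lies flat on the rail (top at 43 mm = 37 + 6), with its nose about 7 mm before the mouth. Entering the slot.

Request:
play_rows([
  [[0.3,0,0,2,0],[0.3,0,0,4,0],[0.3,0,0,7,0],[0.3,0,0,10,0],[0.3,0,0,13,0],[0.3,0,0,16,0],[0.3,0,0,18,0],[0.3,0,0,18,0]],
])

```text
clock: 10.3
position: [0.5465, 0.139, 0.0362]
eef_rot: [0.074, 1.571, -0.074]
ft_force: [-5.3, 0.1, 7.2]
gripper_width: 0.0366
```

```bash
python3 st.py 0.58 0.1357 0.0362 84.6
```

```text
t 10.3 pos [0.5465 0.139  0.0362] yaw_y 84.62050438470975 down [-0.0012  0.0003 -1.    ] F [-5.2513  0.0579  7.21  ] w 0.036590946249536224
shift mm [-0.0176 -0.1395 33.6377] turn 0.0003578690242807682
```

Request:
play_rows([
  [[0.3,-0.3,0,3,0],[0.3,-0.3,0,6,0],[0.3,-0.3,0,9,0],[0.3,-0.3,0,12,0],[0.3,-0.3,0,15,0],[0.3,-0.3,0,18,0],[0.3,-0.3,0,20,0],[0.3,-0.3,0,20,0]],
])

```text
clock: 10.97
position: [0.5667, 0.137, 0.0363]
eef_rot: [0.074, 1.57, -0.074]
ft_force: [-3.7, 0.8, 3.5]
gripper_width: 0.0362
```

```bash
python3 st.py 0.58 0.1357 0.0362 84.6
```

```text
t 10.9667 pos [0.5667 0.137  0.0363] yaw_y 84.62327993644082 down [-0.0003  0.0002 -1.    ] F [-3.7239  0.8436  3.5218] w 0.03616441309198337
shift mm [ 0.0497 -0.083  13.3214] turn 0.00040631154054748266
```

Request:
play_rows([
  [[0.3,0,0,2,0],[0.3,0,0,4,0],[0.3,0,0,6,0],[0.3,0,0,8,0],[0.3,0,0,8,0]],
], force=110)

```text
clock: 11.38
position: [0.5745, 0.1363, 0.0364]
eef_rot: [0.074, 1.57, -0.074]
ft_force: [-4.2, 0.5, 5.1]
gripper_width: 0.0357
```

Request:
play_rows([
  [[0.3,0,0,1,0],[0.3,0,0,2,0],[0.3,0,0,3,0],[0.3,0,0,3,0]],
])

```text
clock: 11.72
position: [0.5761, 0.1361, 0.0363]
eef_rot: [0.074, 1.574, -0.074]
ft_force: [-8.2, 0.3, 8.8]
gripper_width: 0.0358
```

Request:
play_rows([
  [[0.3,0,0,1,0],[0.3,0,0,2,0],[0.3,0,0,3,0],[0.3,0,0,3,0]],
])

```text
clock: 12.05
position: [0.5762, 0.1361, 0.0363]
eef_rot: [0.074, 1.581, -0.074]
ft_force: [-14.9, 0.4, 15.3]
gripper_width: 0.036
```

The arm stopped at x=0.576 with the push rising to 15 N. That could be the pin, the stop or a jam, so I'll measure how much strap still sticks out.

```bash
python3 st.py 0.58 0.1357 0.0362 84.6
python3 - <<'E'
from strap import *
from cell import imaging
d=imaging.capture("side"); np.savez("side6.npz",**d)
a=cv2.resize(d["frame"][165:235,265:385],None,fx=5,fy=5,interpolation=cv2.INTER_CUBIC)
meas(d,(285,180,390,225),(.025,.06))
d=imaging.capture("top"); np.savez("top6.npz",**d)
b=cv2.resize(d["frame"][145:265,215:295],None,fx=350/120,fy=350/120,interpolation=cv2.INTER_CUBIC)
cv2.imwrite("pics/s6.png",np.hstack([a[:350],b[:350]])[:, :800])
E
```

```text
t 12.05 pos [0.5762 0.1361 0.0363] yaw_y 84.62277061661753 down [-0.0112  0.0002 -0.9999] F [-14.9295   0.3919  15.2661] w 0.03597838462234812
shift mm [ 0.0834 -0.0732  3.8482] turn 0.0003974222326853238
n 98 z top mean 0.04268134643763539 med 0.04252152021225894 slopes xy [ 0.0002 -0.046 ] centroid [0.5371 0.14  ]
rect ((556.412841796875, 139.22763061523438), (38.78067398071289, 138.2421875), 84.8669662475586)
along -0.13516488228146206 0.0030695664834229533 across -0.017492541794444896 0.02169334551098744
-0.125 mid 0.0027 w 0.0313 n20
-0.115 mid 0.0018 w 0.0368 n22
-0.105 mid 0.0032 w 0.0360 n25
-0.095 mid 0.0014 w 0.0378 n27
-0.085 mid 0.0028 w 0.0370 n27
-0.075 mid 0.0023 w 0.0324 n24
-0.065 mid 0.0024 w 0.0362 n26
-0.055 mid 0.0023 w 0.0306 n13
-0.005 mid 0.0080 w 0.0273 n15
```

View pics/s6.png

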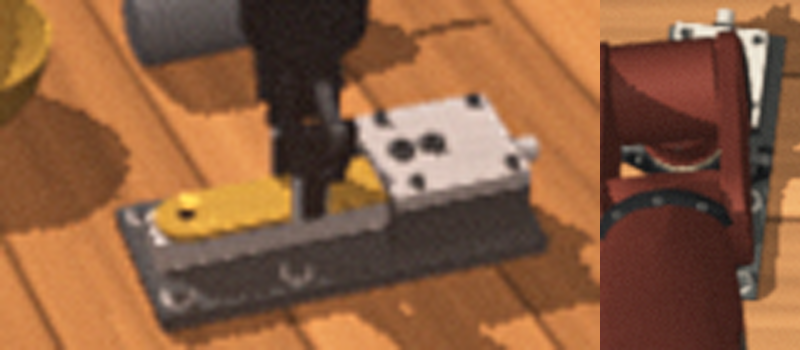

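By camera the nose is about 42–43 mm in, so roughly 5 mm short and on the pin. Friction from the 15 N down-load explains the stall. Easing the down-load and pushing on.

Request:
play_rows([
  [[0.3,-0.5,0,0,0],[0.3,-1,0,0,0],[0.3,-1,0,1,0],[0.3,-1,0,2,0],[0.3,-1,0,2,0]],
])

```text
clock: 12.57
position: [0.5779, 0.136, 0.0364]
eef_rot: [0.074, 1.581, -0.074]
ft_force: [-13.2, 1.6, 9.9]
gripper_width: 0.0357
```

```bash
python3 st.py 0.58 0.1357 0.0362 84.6
```

```text
t 12.5667 pos [0.5779 0.136  0.0364] yaw_y 84.62814079326826 down [-0.0112  0.0003 -0.9999] F [-13.2083   1.5665   9.8841] w 0.03573819491720572
shift mm [ 0.1318 -0.0598  2.1145] turn 0.000491149496654263
```

Request:
play_rows([
  [[0.3,-0.4,0,0,0],[0.3,-0.8,0,1,0],[0.3,-0.8,0,2,0],[0.3,-0.8,0,3,0],[0.3,-0.8,0,3,0]],
])

```text
clock: 12.98
position: [0.5803, 0.1357, 0.0363]
eef_rot: [0.074, 1.582, -0.074]
ft_force: [-12.3, 1.3, 7.9]
gripper_width: 0.0359
```

Request:
play_rows([
  [[0.3,-0.3,0,1,0],[0.3,-0.3,0,2,0],[0.3,-0.3,0,2,0]],
])

```text
clock: 13.23
position: [0.5818, 0.1355, 0.0364]
eef_rot: [0.073, 1.583, -0.074]
ft_force: [-12.6, 1.5, 8.0]
gripper_width: 0.0362
```

```bash
python3 st.py 0.58 0.1357 0.0362 84.6
```

```text
t 13.2333 pos [0.5818 0.1355 0.0364] yaw_y 84.63192987635334 down [-0.0135  0.0003 -0.9999] F [-12.6099   1.5006   7.9634] w 0.03622639867673684
shift mm [ 0.188   0.0266 -1.7591] turn 0.0005572814721205562
```

Request:
play_rows([
  [[0.3,-0.3,0,1,0],[0.3,-0.3,0,2,0],[0.3,-0.3,0,2,0]],
])

```text
clock: 13.48
position: [0.5832, 0.1354, 0.0364]
eef_rot: [0.073, 1.584, -0.074]
ft_force: [-13.5, 1.5, 6.9]
gripper_width: 0.0361
```

Request:
play_rows([
  [[0.3,0,0,1,0],[0.3,0,0,2,0],[0.3,0,0,2,0]],
])

```text
clock: 13.73
position: [0.5839, 0.1353, 0.0363]
eef_rot: [0.073, 1.587, -0.074]
ft_force: [-15.9, 2.1, 10.1]
gripper_width: 0.0359
```

```bash
python3 st.py 0.58 0.1357 0.0362 84.6
```

```text
t 13.7333 pos [0.5839 0.1353 0.0363] yaw_y 84.63385043362088 down [-0.0179  0.0003 -0.9998] F [-15.9293   2.1123  10.1403] w 0.03589730418817233
shift mm [ 0.2105  0.0243 -3.8952] turn 0.0005908015199122161
```

Request:
play_rows([
  [[0.3,-0.5,0,0,0],[0.3,-0.8,0,1,0],[0.3,-0.8,0,2,0],[0.3,-0.8,0,2,0],[0.3,-0.8,0,2,0]],
])

```text
clock: 14.15
position: [0.5839, 0.1353, 0.0363]
eef_rot: [0.073, 1.592, -0.074]
ft_force: [-19.1, 3.1, 10.4]
gripper_width: 0.0359
```

Request:
play_rows([
  [[0.3,-0.5,0,1,0],[0.3,-0.5,0,2,0],[0.3,-0.5,0,2,0],[0.3,-0.5,0,2,0]],
])

```text
clock: 14.48
position: [0.584, 0.1353, 0.0364]
eef_rot: [0.073, 1.596, -0.074]
ft_force: [-22.8, 3.1, 11.9]
gripper_width: 0.0358
```

```bash
python3 st.py 0.58 0.1357 0.0362 84.6
python3 - <<'E'
from strap import *
from cell import imaging
d=imaging.capture("side"); np.savez("side7.npz",**d)
a=cv2.resize(d["frame"][165:235,265:385],None,fx=6,fy=6,interpolation=cv2.INTER_CUBIC)
meas(d,(285,180,390,225),(.025,.06))
cv2.imwrite("pics/s7.png",a)
E
```

```text
t 14.4833 pos [0.584  0.1353 0.0364] yaw_y 84.63267857504103 down [-0.0266  0.0005 -0.9996] F [-22.8422   3.1299  11.8661] w 0.03584000210752786
shift mm [ 0.2687  0.0527 -3.9682] turn 0.0005703487293260553
n 103 z top mean 0.042645789931239304 med 0.042673069741179244 slopes xy [-0.0005 -0.058 ] centroid [0.5442 0.1406]
rect ((560.1827392578125, 139.30294799804688), (38.04163360595703, 131.5914764404297), 84.8669662475586)
along -0.12810443371657307 0.0034439375390513203 across -0.016576451136554593 0.021507296488667685
-0.125 mid 0.0022 w 0.0211 n13
-0.115 mid 0.0014 w 0.0359 n19
-0.105 mid 0.0019 w 0.0332 n20
-0.095 mid 0.0019 w 0.0369 n27
-0.085 mid 0.0024 w 0.0361 n26
-0.075 mid 0.0024 w 0.0380 n26
-0.065 mid 0.0020 w 0.0371 n27
-0.055 mid 0.0034 w 0.0363 n24
-0.045 mid 0.0043 w 0.0307 n12
```

View pics/s7.png

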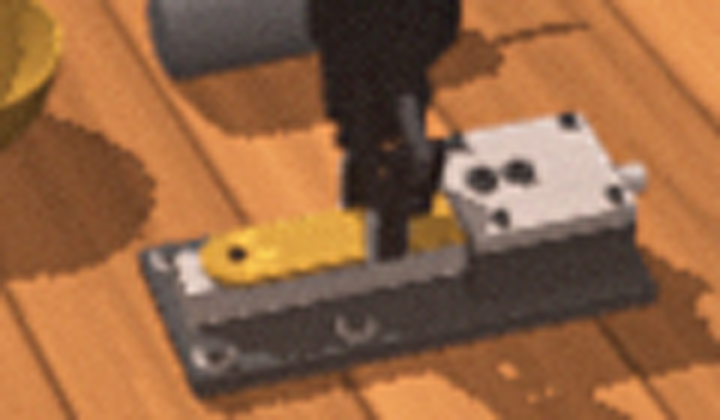

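The strap is home: x has held at 0.584 over the last 4 mm of commanded push, with the force rising from 16 to 23 N. The picture shows it flat, with the tail at (205,260) and about 8 mm of bare rail behind it. Checking that it holds steady.

Request:
play_rows([
  [[0.3,0,0,0,0],[0.3,0,0,0,0],[0.3,0,0,0,0],[0.3,0,0,0,0],[0.3,0,0,0,0],[0.3,0,0,0,0]],
])

```text
clock: 15.03
position: [0.5839, 0.1353, 0.0363]
eef_rot: [0.073, 1.596, -0.074]
ft_force: [-21.9, 1.8, 12.1]
gripper_width: 0.0358
```

Run:
```python
from strap import *
from cell import imaging,ctrl
s=ctrl.state(); print(s["clock"],s["position"],s["ft_force"])
for n in("side","top"):
    d=imaging.capture(n); cv2.imwrite(f"pics/{n}8.png",d["frame"])
    if n=="side": meas(d,(285,180,390,225),(.025,.06))
```

```text
15.0333 [0.5839 0.1353 0.0363] [-21.8832   1.8332  12.0785]
n 106 z top mean 0.042697487856939706 med 0.042846877446733087 slopes xy [ 0.0067 -0.05  ] centroid [0.5431 0.1405]
rect ((559.4971313476562, 139.281005859375), (37.997989654541016, 130.22315979003906), 84.53681182861328)
along -0.1281202108152838 0.002119797261408754 across -0.016636589912826943 0.021369440130532467
-0.125 mid 0.0022 w 0.0211 n13
-0.115 mid 0.0014 w 0.0359 n22
-0.105 mid 0.0032 w 0.0360 n21
-0.095 mid 0.0023 w 0.0360 n26
-0.085 mid 0.0023 w 0.0361 n26
-0.075 mid 0.0024 w 0.0380 n26
-0.065 mid 0.0019 w 0.0371 n27
-0.055 mid 0.0028 w 0.0353 n23
-0.045 mid 0.0065 w 0.0261 n13
```

View pics/side8.png

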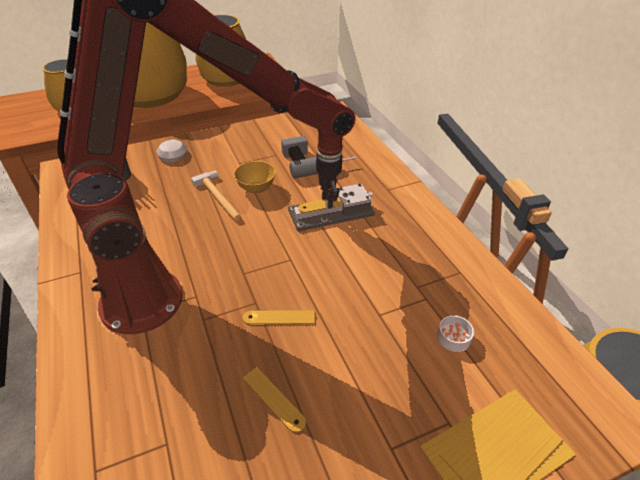

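The strap is in the jig at (320,205) and steady. Bowl, drill, hammer, tin and the two other straps are where they were. Handing in.

```bash
python3 -c "
from cell import ctrl
print(ctrl.finish_job())"
```

```text
the job is handed in; nothing more can be done
None
```

I gripped the strap farthest from the base across its middle and laid it flat on the rail, square end towards the plate. I then slid it in past the ejector and handed the job in at about 15 s, still gripping and pushing.

**Last checks:**
- **Home:** the tool held at x = 0.584 m through the last 4 mm of commanded push, while the push rose to 22–23 N. That is well above the 8 N spring plus friction. It also held still for half a second before hand-in.
- **Travel:** the strap went about 8 mm past the point where I first felt the pin. The side camera puts its nose 48–50 mm inside the mouth, against 48 mm for the stop; that estimate is good to about 2 mm.
- **Flat:** the strap's top measured 42.7 mm above the bench, against 43 mm expected, with no measurable tilt along its length.
- **Other things:** the side picture shows the bowl, drill, hammer, tin and both spare straps where they started.

**Did not go to plan:**
- **Stall on the pin:** the strap stalled at about 15 N because I was pressing it down too hard. Easing the downward load freed it.
- **Gripper tilt:** the gripper is pitched about 1.5° under the final push.
- **Width reading:** the opening reads about 36 mm on the 40 mm strap, probably flex at the fingertips. I saw no slip.

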